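# Set the rinsed paint tools and jars on their own mats and dishes

### The job

The paint things are rinsed and now go back to dry: lay the aluminium stirrer and the putty scraper flat on the rubber mats cut to their shapes, the same way round as the mat (paddle over the wide end, blade over the flared end), and stand the big jar in the big round dish and the small jar in the small one. Keep the glass jars upright all the way and set them down gently rather than dropping them, and leave the caddy and the paint can where they are.

Things in the scene. Friction and masses are not known exactly. Their poses are not given: they have to be found in the camera images.
- stirrer: Loose aluminium paint stirrer, 200 mm long, lying flat, 120 g: a bar handle 95 mm long, 20 mm wide, 14 mm thick, then a perforated paddle 105 mm long, 44 mm wide, 5 mm thick. Origin: on its underside, on the centre line of the handle, 65 mm from the handle's end and 135 mm from the paddle's end (35 mm behind the middle of its length); a good place to grip, across the 20 mm width. +x runs along it towards the paddle, y across, z up.
- scraper: Loose yellow plastic putty scraper, 180 mm long, lying flat, 90 g: a handle 85 mm long, 24 mm wide, 16 mm thick, then a flared blade 5 mm thick that widens from 30 to 70 mm. Origin: on its underside, on the centre line of the handle, 55 mm from the handle's end and 125 mm from the blade's edge (35 mm behind the middle of its length); a good place to grip, across the 24 mm width. +x runs along it towards the blade, y across, z up.
- big_jar: Loose upright glass jar with a metal twist cap, 56 mm in diameter, 85 mm high, about 250 g. Origin: centre of its underside; z is its axis, upwards.
- small_jar: Loose upright glass jar with a metal twist cap, 40 mm in diameter, 60 mm high, about 120 g. Origin: centre of its underside; z is its axis, upwards.
- stirrer_mat: Fixed dark rubber mat cut to the stirrer's outline with an 8 mm margin, 216 mm long, 4 mm thick: 36 mm wide under the handle, 60 mm wide under the paddle. Origin: on its underside, at the middle of its length. +x points along it towards the wide paddle end. With the stirrer rightly laid, their x axes agree and the stirrer's origin lies 35 mm from the mat's origin towards the mat's -x.
- scraper_mat: Fixed dark rubber mat cut to the scraper's outline with an 8 mm margin, 196 mm long, 4 mm thick: 40 mm wide under the handle, flaring from 46 to 86 mm under the blade. Origin: on its underside, at the middle of its length. +x points along it towards the flared end. With the scraper rightly laid, their x axes agree and the scraper's origin lies 35 mm from the mat's origin towards the mat's -x.
- big_dish: Fixed shallow round dark rubber dish for the big jar: 82 mm outer and 76 mm inner diameter, rim 10 mm high, floor 4 mm thick. Origin: centre of its underside, z up.
- small_dish: Fixed shallow round dark rubber dish for the small jar: 66 mm outer and 60 mm inner diameter, rim 10 mm high, floor 4 mm thick. Origin: centre of its underside, z up.
- caddy: Bystander: loose grey plastic caddy with two compartments, 170 x 250 x 100 mm (its x, y, z), with a thin bar handle along its long way (y) whose top is at 156 mm, standing on the right-hand edge of the work. Origin: centre of its underside. Not to be disturbed.
- paint_can: Bystander: upright paint can, 100 mm in diameter, 120 mm high, beyond the work. Origin: centre of its underside. Not to be disturbed.
There are look-alikes about, which are no part of the job. What is shaped like the big_dish but turquoise is not meant.

How it is judged:
At the end, for the whole second after the job is handed in: Stirrer and scraper lie flat on their own mats, right way round, within 15 mm along, 12 mm across and 10 degrees; each jar stands in its own dish within 13 mm of its centre; all released and at rest; caddy and paint can within 30 mm of their start (x of stirrer in the frame of stirrer_mat between -0.05 and -0.02 m and y of stirrer in the frame of stirrer_mat between -0.012 and 0.012 m and z of stirrer in the frame of stirrer_mat between 0.001 and 0.007 m and x of stirrer_mat in the frame of stirrer between 0.02 and 0.05 m and angle between the x axis of stirrer and the x axis of stirrer_mat, either way round below 0.17 rad and angle between each of stirrer, scraper, big_jar, small_jar's own z axis and vertical below 0.06 rad and x of scraper in the frame of scraper_mat between -0.05 and -0.02 m and y of scraper in the frame of scraper_mat between -0.012 and 0.012 m and z of scraper in the frame of scraper_mat between 0.001 and 0.007 m and x of scraper_mat in the frame of scraper between 0.02 and 0.05 m and angle between the x axis of scraper and the x axis of scraper_mat, either way round below 0.17 rad and horizontal distance between big_jar and big_dish below 0.013 m and z of big_jar in the frame of big_dish between 0.001 and 0.007 m and horizontal distance between small_jar and small_dish below 0.013 m and z of small_jar in the frame of small_dish between 0.001 and 0.007 m and linear speed of each of stirrer, scraper, big_jar, small_jar below 0.02 m/s and contact force between the fingers and stirrer below 0.1 N and contact force between the fingers and scraper below 0.1 N and contact force between the fingers and big_jar below 0.1 N and contact force between the fingers and small_jar below 0.1 N and distance of each of caddy, paint_can from where it was at the start of the episode below 0.03 m); the robot touches nothing.
It fails at once if a jar is tipped by more than about 35 degrees (angle between any of big_jar, small_jar's own z axis and vertical above 0.6 rad).
It fails at once if a jar is dropped: it falls at over 0.6 m/s (about 2 cm) out of the fingers ((linear speed of big_jar above 0.6 m/s and contact force between the fingers and big_jar below 0.05 N) or (linear speed of small_jar above 0.6 m/s and contact force between the fingers and small_jar below 0.05 N)).
It fails at once if the caddy or the paint can is pushed over 50 mm or tipped ((distance of caddy from where it was at the start of the episode above 0.05 m or angle between caddy's own z axis and vertical above 0.4 rad) or (distance of paint_can from where it was at the start of the episode above 0.05 m or angle between paint_can's own z axis and vertical above 0.4 rad)).
It also fails if it takes over 128 s, if anything falls off the work surface, if the arm or the gripper's body presses on something with over 40 N, if the wrist force passes 120 N, or if a joint passes its speed limit or range.

### The arm

A 7-joint arm with a two-finger parallel gripper is mounted at the origin on the work surface. World frame = base frame: x ahead of the robot, y to its left, z up, the work surface at z = 0. Lengths are in m, angles in rad, forces in N, time in s.
With the tool pointing down it reaches from about 0.35 to 0.9 m from the base axis. Payload 7.2 kg.
Tool frame: the origin (TCP) lies at the very end of the fingers, on their centre line; the grasp point (between the pads) lies 19 mm behind it; z points along the fingers, y is the line along which they close (so a half turn about z gives the same grasp; the last joint's range is limited). The gripper opens to 88 mm and grips with 3 to 60 N. Pads are 20 mm wide; open, the fingers measure 115 mm over their backs; the gripper's body (75 mm by 178 mm) begins 61 mm behind the grasp point.
Start: joints at [1.162, 0.411, -0.013, 1.596, 0.006, 1.134, -0.082], TCP at [0.209, -0.589, 0.223] pointing down, gripper open.
Joint ranges: [-2.95, 2.95], [-0.29, 1.99], [-1.47, 1.44], [0.14, 2.54], [-1.03, 4.17], [0.13, 1.85], [-2.86, 2.86]. Speed limits (rad/s): [2.39, 2.39, 3.01, 3.01, 3.14, 3.14, 3.14].

### API

Orientations are given as a unit quaternion [w, x, y, z].
In Python, from bench import manip gives the robot as it stands.
- The arm moves only by the shell command python3 -m jog 'ROWS' [FORCE]. ROWS is JSON, a list of rows, each a list of 7 numbers: the turn, a rotation vector about the tool's x, y, z in degrees, then the shift along the tool's x, y, z in m, then the opening, from 0 (shut) to 1 (fully open). A call has 1 to 10 rows; each row is the pose to reach, as a shift and turn from the pose commanded when the call began, along the tool's axes at that moment; what a row does not reach only later rows make up. A row lasts 1/8 s, in which the tool goes at most 62.5 mm and 10.7 degrees, less where a joint would pass 70% of its speed; a pose out of reach is approached as far as the arm can. A call with a gripper value outside its range is refused whole. The fingers move at their own pace and stop on an object; FORCE is the grip in N (left out, the last holds). Time passes only in rows, so rows that repeat a pose let the fingers close. It gives the time, the measured TCP pose, the force, the opening and the grip force at its end, in the units of the state.
- manip.sense(): the state, without advancing time (a new reading comes with each control period).
- manip.snapshot(name): name is "scene" or "top" or "wrist"; returns a dict with "img" (384x512x3 uint8, blue, green, red), "intrinsics" (3x3 intrinsics, pixels), "extrinsics" (4x4, takes a point from camera to world coordinates); the wrist camera has in their place "tool_from_camera" (4x4, takes a point from camera to tool coordinates, whose origin is the TCP and whose axes are the flange's). Camera axes: x right, y down, z forward; pixel columns grow to the right and rows downward; lengths in m; the calibration is good to about 2 mm. A picture is of the moment at which its call begins: read the wrist's pose just before it. There is no depth.
- manip.finish_job(): hands the job in; it is judged then, once.
The state is a dict: "t": time; "joint_positions": joint angles; "qvel": joint speeds; "joint_torque": joint torques, N m; "eef_pos": TCP position; "tool_rot": TCP orientation; "force": force on the tool from outside, world axes, zero at the start; "torque": the same for the moment, N m; "gripper_width": finger opening in m; "finger_force": force on a finger pad.
Only numpy, scipy, OpenCV 4.12 (cv2) and the standard library are available. Lean on these libraries where they do the work, as an engineer would, in place of code of your own. Each camera call takes 0.05 s, during which the arm holds its last target. There are 200 camera calls.

## Working session

There is one attempt and no reset: what is moved stays moved. The work goes in short steps, Python scripts to look and compute and a shell command to move; the robot and the scene stay as the last step left them, time stands still between calls to the robot, and variables do not carry over. Pictures are saved under pics/ and viewed, at most 14 in all, crops included, and the job is handed in when it is done.

```bash
mkdir -p pics; cat > h.py <<'E'
import cv2,numpy as np,json
from bench import manip
def snap(n,f):
    s=manip.sense(); d=manip.snapshot(n); cv2.imwrite(f'pics/{f}.png',d['img']); return s,d
E
python3 - <<'E'
from h import *
for n in ('top','scene'):
    s,d=snap(n,n+'0'); print(n,np.round(d['intrinsics'],1).tolist(),np.round(d['extrinsics'],3).tolist())
    np.savez(f'{n}.npz',K=d['intrinsics'],T=d['extrinsics'],img=d['img'])
print(s)
E
```

```text
top [[411.0, 0.0, 260.1], [0.0, 411.0, 188.5], [0.0, 0.0, 1.0]] [[-0.099, -0.973, 0.208, 0.396], [-0.995, 0.097, -0.02, -0.102], [-0.001, -0.209, -0.978, 1.223], [0.0, 0.0, 0.0, 1.0]]
scene [[458.0, 0.0, 264.2], [0.0, 458.0, 190.5], [0.0, 0.0, 1.0]] [[0.853, 0.267, -0.448, 1.275], [0.521, -0.453, 0.723, -1.118], [-0.01, -0.851, -0.526, 0.785], [0.0, 0.0, 0.0, 1.0]]
{'t': 0.05, 'joint_positions': array([ 1.1617857 ,  0.4118778 , -0.01270173,  1.59701083,  0.00560968,
        1.13430853, -0.08218051]), 'qvel': array([ 2.45354766e-04, -2.02087942e-03, -1.82301505e-03, -1.75815738e-03,
       -2.45528781e-06,  3.83925622e-04,  7.00144571e-04]), 'joint_torque': array([ 1.38938438e-03, -5.89656436e+01,  6.43728152e-01, -2.92033356e+01,
       -5.38926129e-02,  1.44471094e-02,  1.21375626e-05]), 'eef_pos': array([ 0.20869444, -0.58860499,  0.22183651]), 'tool_rot': array([-7.60129239e-04,  9.85512536e-01,  1.69600783e-01, -1.93732135e-04]), 'force': array([-0.24629191,  0.73993373,  0.65970033]), 'torque': array([ 0.02599641,  0.02681952, -0.07187741]), 'finger_force': 0.0, 'gripper_width': 0.08789676989587906}
```

View pics/top0.png

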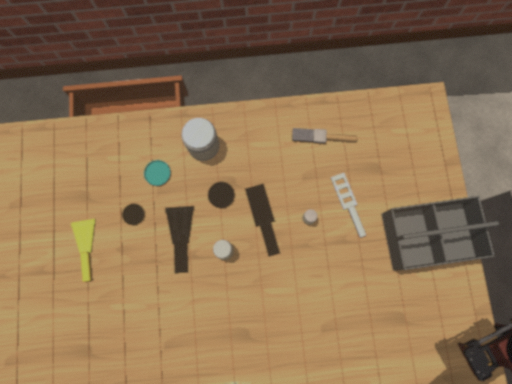

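View pics/scene0.png

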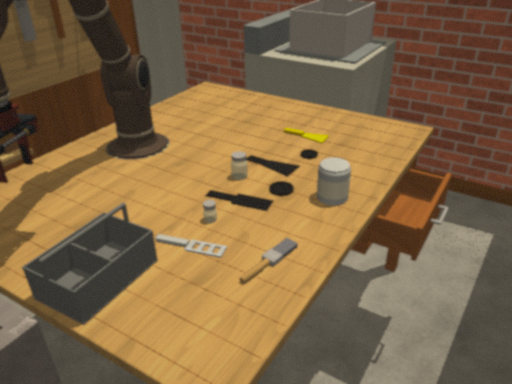

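The top view shows the stirrer at about (350,205), scraper (84,250), small jar (311,217) and big jar (222,248). The mats are at (263,220) for the stirrer and (180,240) for the scraper. The dishes are at (221,195) for the big one and (134,214) for the small one. The turquoise look-alike is at (157,173).

```bash
cat >> h.py <<'E'
def cast(uv,K,T,z):
    uv=np.atleast_2d(uv).astype(float); r=np.c_[uv,np.ones(len(uv))]@np.linalg.inv(K).T@T[:3,:3].T
    o=T[:3,3]; return (o+r*((z-o[2])/r[:,2])[:,None])[:,:2]
def blob(mask,roi=None,near=None):
    m=mask.astype(np.uint8)
    if roi: k=np.zeros_like(m);x0,y0,x1,y1=roi;k[y0:y1,x0:x1]=1;m=m*k
    n,l,st,c=cv2.connectedComponentsWithStats(m)
    i=1+np.argmax(st[1:,4]); ys,xs=np.where(l==i); return np.c_[xs,ys]
def axis(P):
    c=P.mean(0); w,v=np.linalg.eigh(np.cov(P.T)); a=v[:,1]
    s=(P-c)@a; q=np.abs((P-c)@v[:,0]); mid=c+a*(s.max()+s.min())/2
    t=(P-mid)@a
    if q[t>0.02].mean()<q[t<-0.02].mean(): a=-a
    return mid,np.degrees(np.arctan2(a[1],a[0])),np.ptp(s),2*q.max()
E
python3 - <<'E'
from h import *
d=np.load('top.npz');img=d['img'];K,T=d['K'],d['T']
hsv=cv2.cvtColor(img,cv2.COLOR_BGR2HSV);H,S,V=[hsv[...,i].astype(int) for i in range(3)]
dark=V<75; grey=(S<70)&(V>100); yel=(H>24)&(H<36)&(S>150)
vis=img.copy()
def go(n,m,roi,z,long=1):
    p=blob(m,roi); vis[p[:,1],p[:,0]]=(255,0,255); P=cast(p,K,T,z)
    if long: mid,a,L,W=axis(P); print(n,len(p),mid.round(4),round(a,1),'LW',round(L,3),round(W,3),'origin',(mid-.035*np.array([np.cos(np.radians(a)),np.sin(np.radians(a))])).round(4))
    else: print(n,len(p),P.mean(0).round(4),np.ptp(P,0).round(3))
go('stirmat',dark,(240,175,290,265),.004); go('scrmat',dark,(160,200,200,280),.004)
go('stir',grey,(325,165,375,245),.008); go('scr',yel,(60,210,110,290),.008)
go('bigdish',dark,(203,176,240,212),.01,0); go('smalldish',dark,(118,200,150,230),.01,0)
go('bigjar',grey,(208,235,238,263),.085,0); go('smalljar',grey,(298,205,322,226),.06,0)
cv2.imwrite('pics/m.png',cv2.resize(vis[150:300,50:400],None,fx=2.2,fy=2.2))
E
```

```text
stirmat 918 [ 0.5601 -0.1274] 10.6 LW 0.208 0.051 origin [ 0.5257 -0.1338]
scrmat 1009 [0.5271 0.1243] -1.6 LW 0.188 0.077 origin [0.4922 0.1252]
stir 661 [ 0.5783 -0.3877] 14.6 LW 0.2 0.048 origin [ 0.5444 -0.3965]
scr 9 [0.445  0.3932] 172.3 LW 0.02 0.004 origin [0.4796 0.3884]
bigdish 462 [ 0.6475 -0.0065] [0.072 0.071]
smalldish 292 [0.6144 0.2586] [0.056 0.054]
bigjar 295 [ 0.4796 -0.0043] [0.051 0.053]
smalljar 148 [ 0.549  -0.2583] [0.037 0.038]h.py:17: RuntimeWarning: Mean of empty slice.
  if q[t>0.02].mean()<q[t<-0.02].mean(): a=-a
  ret = ret.dtype.type(ret / rcount)
```

View pics/m.png

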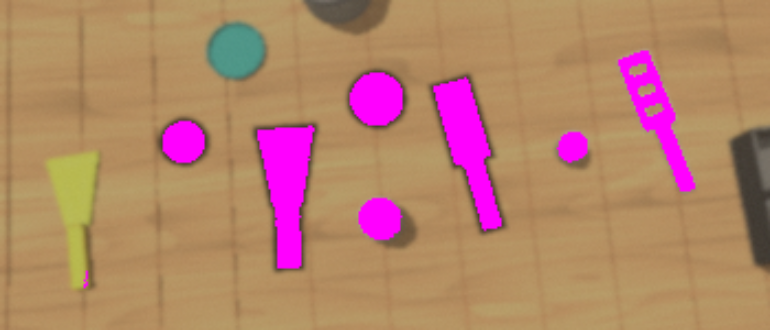

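The masks fit the mats, dishes, jars and stirrer, and the yellow hue range needs widening for the scraper. I'll fix that, check the caddy's near edge, and add a move calculator.

```bash
cat >> h.py <<'E'
from scipy.spatial.transform import Rotation as Ro
def to(x,y,z,yaw):
    "shift (tool axes) and turn from present pose to a vertical pose with tool x at yaw deg"
    s=manip.sense(); w=s['tool_rot']; R=Ro.from_quat([*w[1:],w[0]])
    c,n=np.cos(np.radians(yaw)),np.sin(np.radians(yaw))
    G=Ro.from_matrix(np.array([[c,n,0],[n,-c,0],[0,0,-1]]))
    d=R.inv().apply(np.array([x,y,z])-s['eef_pos']); r=(R.inv()*G).as_rotvec(degrees=True)
    print('t',round(s['t'],2),'pos',s['eef_pos'].round(4),'turn',r.round(1),'shift',d.round(4),'w',round(s['gripper_width'],4))
E
python3 - <<'E'
from h import *
d=np.load('top.npz');img=d['img'];K,T=d['K'],d['T']
hsv=cv2.cvtColor(img,cv2.COLOR_BGR2HSV);H,S,V=[hsv[...,i].astype(int) for i in range(3)]
print(hsv[230,84],hsv[270,86],hsv[240,120])
p=blob((H>25)&(H<40)&(S>145),(60,210,110,290)); mid,a,L,W=axis(cast(p,K,T,.008));print(len(p),mid,a,L,W)
print('origin',mid-.035*np.array([np.cos(np.radians(a)),np.sin(np.radians(a))]))
print('caddy rim',cast([[384,210],[398,270]],K,T,.1))
print('can',cast([[198,132]],K,T,.12))
to(.4796,-.0043,.2,0)
E
```

```text
[ 31 147 185] [ 30 147 182] [ 17 122 177]
140 [0.47608624 0.40306598] 2.839828045791966 0.08237058106788268 0.021381497976101116
origin [0.44112922 0.40133194]
caddy rim [[ 0.54057553 -0.45881111]
 [ 0.37603195 -0.46981051]]
can [[0.81092144 0.03477677]]
t 0.1 pos [ 0.2087 -0.5886  0.2219] turn [-0.1  0.  19.5] shift [ 0.4506 -0.4602  0.0225] w 0.0882
```

```bash
python3 -m jog '[[0,0,20,0.45,-0.46,0,1],[0,0,20,0.45,-0.46,0,1],[0,0,20,0.45,-0.46,0,1],[0,0,20,0.45,-0.46,0,1],[0,0,20,0.45,-0.46,0,1],[0,0,20,0.45,-0.46,0,1],[0,0,20,0.45,-0.46,0,1],[0,0,20,0.45,-0.46,0,1],[0,0,20,0.45,-0.46,0,1],[0,0,20,0.45,-0.46,0,1]]' 20; python3 - <<'E'
from h import *
to(.4796,-.0043,.035,0)
s,d=snap('wrist','w1'); print(d['intrinsics'].round(1).tolist(),d['tool_from_camera'].round(4).tolist())
E
```

```text
t: 1.35
eef_pos: [0.4719, -0.0201, 0.2227]
tool_rot: [0.0, 1.0, -0.004, 0.0]
force: [0.6, -0.2, -0.1]
gripper_width: 0.0878
finger_force: 0.0
t 1.35 pos [ 0.4719 -0.0201  0.2227] turn [ 0.  -0.  -0.5] shift [ 0.0076 -0.016   0.1877] w 0.0878
[[326.8, 0.0, 249.7], [0.0, 326.8, 188.2], [0.0, 0.0, 1.0]] [[0.0, -0.961, -0.2766, 0.0751], [1.0, -0.0001, 0.0004, -0.0002], [-0.0004, -0.2766, 0.961, -0.1625], [0.0, 0.0, 0.0, 1.0]]
```

View pics/w1.png

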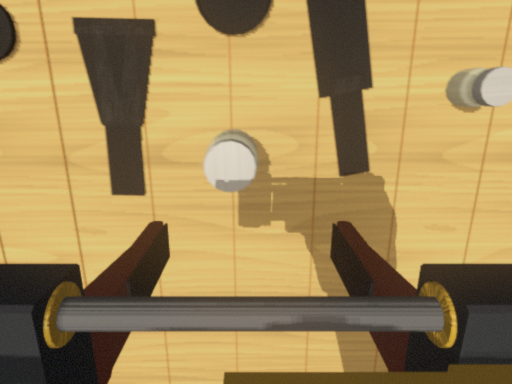

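The wrist view shows the big jar's cap at about (231,164), both mats, the lower part of the big dish at (234,5), and the small jar at right (493,86).

```bash
cat >> h.py <<'E'
def wT(s,d):
    w=s['tool_rot']; T=np.eye(4); T[:3,:3]=Ro.from_quat([*w[1:],w[0]]).as_matrix(); T[:3,3]=s['eef_pos']
    return T@d['tool_from_camera']
def hsvp(img):
    h=cv2.cvtColor(img,cv2.COLOR_BGR2HSV).astype(int); return h[...,0],h[...,1],h[...,2]
E
python3 - <<'E'
from h import *
s=manip.sense();d=manip.snapshot('wrist');K=d['intrinsics'];T=wT(s,d);img=d['img'];H,S,V=hsvp(img)
g=blob((S<60)&(V>150),(195,125,270,192)); print(len(g),g.min(0),g.max(0)); (c,r)=cv2.minEnclosingCircle(g.astype(np.int32)); print(c,r,cast([c],K,T,.085), cast([[231,164]],K,T,.085))
m=blob(V<70,(60,5,170,210)); print('scrmat',[np.round(q,4) for q in axis(cast(m,K,T,.004))])
E
```

```text
2120 [215 138] [267 191]
(241.0, 165.75) 28.0012149810791 [[ 0.48553272 -0.00252583]] [[0.48720075 0.00683752]]
scrmat [array([0.5735, 0.1252]), np.float64(3.852), np.float64(0.0978), np.float64(0.083)]
```

```bash
python3 -m jog '[[0,0,0,0.012,-0.017,0.05,1],[0,0,0,0.012,-0.017,0.1,1],[0,0,0,0.012,-0.017,0.14,1],[0,0,0,0.012,-0.017,0.165,1],[0,0,0,0.012,-0.017,0.18,1],[0,0,0,0.012,-0.017,0.188,1],[0,0,0,0.012,-0.017,0.188,1]]'; python3 -c "
from h import *
to(.4845,-.003,.035,0)"
```

```text
t: 2.33
eef_pos: [0.4837, -0.0052, 0.0348]
tool_rot: [0.0, 1.0, -0.004, 0.0]
force: [-0.5, -0.1, 0.2]
gripper_width: 0.0877
finger_force: 0.0
t 2.33 pos [ 0.4837 -0.0052  0.0348] turn [ 0.  -0.  -0.5] shift [ 0.0007 -0.0022 -0.0002] w 0.0877
```

```bash
python3 -m jog '[[0,0,0,0,0,0,0.5],[0,0,0,0,0,0,0.5],[0,0,0,0,0,0,0.5],[0,0,0,0,0,0,0.5],[0,0,0,0,0,-0.01,0.5],[0,0,0,0,0,-0.03,0.5],[0,0,0,0,0,-0.06,0.5],[0,0,0,0,0,-0.06,0.5]]' 20; python3 - <<'E'
from h import *
to(.6475,-.0065,.04,0)
s,d=snap('wrist','w2')
E
```

```text
t: 3.32
eef_pos: [0.4849, -0.0052, 0.0965]
tool_rot: [0.0, 1.0, -0.004, 0.002]
force: [1.1, 0.1, -2.9]
gripper_width: 0.0553
finger_force: 20.0
t 3.33 pos [ 0.4849 -0.0052  0.0965] turn [ 0.  -0.2 -0.5] shift [ 1.624e-01 -1.000e-04  5.710e-02] w 0.0553
```

View pics/w2.png

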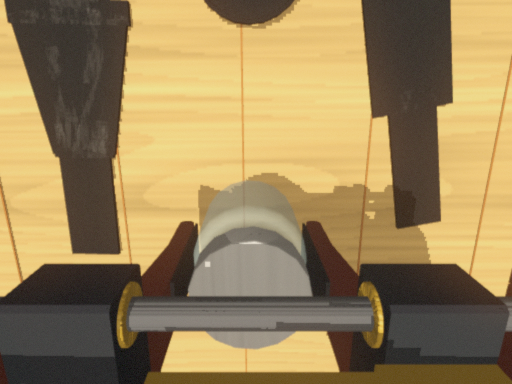

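The jar is held upright between the fingers. I'll move halfway and measure the big dish.

```bash
python3 -m jog '[[0,0,0,0.04,0,-0.03,0.5],[0,0,0,0.06,0,-0.06,0.5],[0,0,0,0.06,0,-0.06,0.5],[0,0,0,0.06,0,-0.06,0.5]]'; python3 - <<'E'
from h import *
s,d=snap('wrist','w3');K=d['intrinsics'];T=wT(s,d);H,S,V=hsvp(d['img'])
g=blob(V<70,(180,0,310,170));(c,r)=cv2.minEnclosingCircle(g.astype(np.int32));print(len(g),g.min(0),g.max(0),c,r,cast([c],K,T,.01),np.ptp(cast(g,K,T,.01),0))
P=cast(g,K,T,.01); print((P.max(0)+P.min(0))/2)
to(.6475,-.0065,.04,0)
E
```

```text
t: 3.88
eef_pos: [0.5416, -0.0057, 0.1525]
tool_rot: [0.0, 1.0, -0.004, -0.002]
force: [-0.8, -0.5, -2.9]
gripper_width: 0.0557
finger_force: 20.0
249 [226   7] [291  48] (258.5, 31.5) 36.448692321777344 [[ 0.66739501 -0.01420336]] [0.0320767 0.0553911]
[ 0.67018852 -0.01456317]
t 3.92 pos [ 0.5414 -0.0057  0.1525] turn [ 0.   0.2 -0.5] shift [ 1.066e-01 -1.000e-04  1.121e-01] w 0.0551
```

View pics/w3.png

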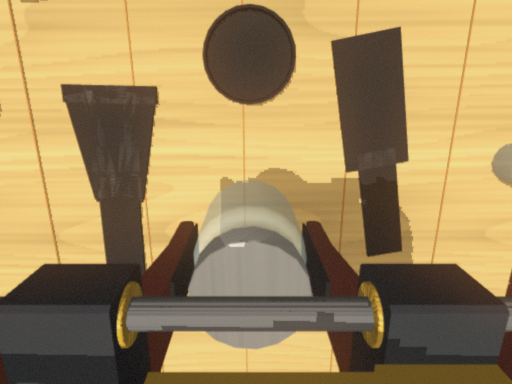

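The dish is outlined at x 203–296, y 5–104, so my threshold was too tight. The stirrer mat is fully visible at right (332–408, 28–255).

```bash
python3 - <<'E'
from h import *
s=manip.sense();d=manip.snapshot('wrist');K=d['intrinsics'];T=wT(s,d);H,S,V=hsvp(d['img'])
g=blob(V<120,(190,0,310,115));P=cast(g,K,T,.008);print(g.min(0),g.max(0),'dish',(P.max(0)+P.min(0))/2,np.ptp(P,0))
m=blob(V<105,(325,20,415,258));a=axis(cast(m,K,T,.004));print(m.min(0),m.max(0),'stirmat',[np.round(q,4) for q in a])
to(*((P.max(0)+P.min(0))/2),.04,0)
E
```

```text
[203   4] [295 103] dish [ 0.64843252 -0.00594086] [0.08049033 0.08044759]
[332  27] [407 255] stirmat [array([ 0.5599, -0.1268]), np.float64(10.3389), np.float64(0.2152), np.float64(0.0601)]
t 3.98 pos [ 0.5416 -0.0057  0.1527] turn [ 0.   0.2 -0.5] shift [ 0.1073 -0.0006  0.1123] w 0.0555
```

```bash
python3 -m jog '[[0,0,0,0.05,0,0,0.5],[0,0,0,0.1,0,0.02,0.5],[0,0,0,0.107,0,0.06,0.5],[0,0,0,0.107,0,0.09,0.5],[0,0,0,0.107,0,0.103,0.5],[0,0,0,0.107,0,0.108,0.5],[0,0,0,0.107,0,0.111,0.5],[0,0,0,0.107,0,0.113,0.5],[0,0,0,0.107,0,0.113,0.5]]'
```

```text
t: 5.1
eef_pos: [0.651, -0.0064, 0.0423]
tool_rot: [0.0, 1.0, -0.004, 0.001]
force: [-0.1, -0.9, -2.0]
gripper_width: 0.0556
finger_force: 20.0
```

```bash
python3 -m jog '[[0,0,0,-0.002,0,0.002,0.5],[0,0,0,-0.002,0,0.003,0.5],[0,0,0,-0.002,0,0.003,0.5]]'
```

```text
t: 5.48
eef_pos: [0.6485, -0.0064, 0.0392]
tool_rot: [0.0, 1.0, -0.004, -0.0]
force: [-1.7, -0.3, 3.4]
gripper_width: 0.0553
finger_force: 20.0
```

```bash
python3 -m jog '[[0,0,0,0,0,0,0.7],[0,0,0,0,0,0,1],[0,0,0,0,0,0,1],[0,0,0,0,0,0,1],[0,0,0,0,0,-0.05,1],[0,0,0,0,0,-0.11,1],[0,0,0,-0.05,0.05,-0.17,1],[0,0,0,-0.11,0.11,-0.17,1],[0,0,0,-0.16,0.17,-0.17,1],[0,0,0,-0.18,0.22,-0.17,1]]'; python3 - <<'E'
from h import *
s,d=snap('wrist','w4');K=d['intrinsics'];T=wT(s,d);H,S,V=hsvp(d['img'])
to(.549,-.258,.02,0)
E
```

```text
t: 6.72
eef_pos: [0.4935, -0.1825, 0.2075]
tool_rot: [0.0, 1.0, -0.004, 0.001]
force: [1.4, -0.5, 0.3]
gripper_width: 0.0882
finger_force: 0.0
t 6.78 pos [ 0.4886 -0.1915  0.2073] turn [ 0.3  0.1 -1. ] shift [0.062  0.0646 0.1875] w 0.0876
```

View pics/w4.png

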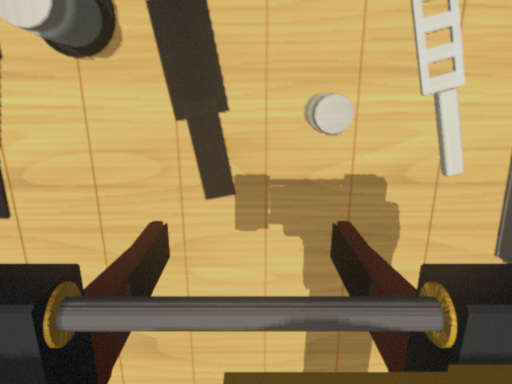

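The big jar stands in its dish at top left, and the small jar's cap is at about (333,114). The arm was still settling, so I'll measure once more with it at rest.

```bash
python3 - <<'E'
from h import *
s=manip.sense();d=manip.snapshot('wrist');K=d['intrinsics'];T=wT(s,d);H,S,V=hsvp(d['img'])
g=blob((S<45)&(V>150),(290,70,390,160));c,r=cv2.minEnclosingCircle(g.astype(np.int32));P=cast([c],K,T,.06)[0];print(np.linalg.norm(s['qvel']),g.min(0),g.max(0),c,r,P)
to(*P,.02,0)
E
```

```text
0.20194763732979445 [303  87] [341 125] (321.373779296875, 105.71359252929688) 20.160337448120117 [ 0.55201094 -0.25917279]
t 6.83 pos [ 0.4909 -0.1886  0.2072] turn [ 0.2  0.1 -1. ] shift [0.0626 0.0688 0.1873] w 0.0879
```

```bash
python3 -m jog '[[0,0,0,0.04,0.04,0.02,1],[0,0,0,0.062,0.068,0.06,1],[0,0,0,0.062,0.068,0.09,1],[0,0,0,0.062,0.068,0.09,1],[0,0,0,0.062,0.068,0.09,1]]'; python3 - <<'E'
from h import *
s=manip.sense();print(np.linalg.norm(s['qvel']))
to(.551,-.2587,.02,0)
E
```

```text
t: 7.45
eef_pos: [0.5571, -0.2495, 0.118]
tool_rot: [0.0, 1.0, -0.004, 0.001]
force: [1.2, -1.0, 0.3]
gripper_width: 0.0876
finger_force: 0.0
0.02421154409018763
t 7.45 pos [ 0.5571 -0.2495  0.118 ] turn [ 0.  -0.1 -0.4] shift [-0.0062  0.0092  0.0979] w 0.0876
```

```bash
python3 -m jog '[[0,0,0,-0.006,0.009,0,1],[0,0,0,-0.006,0.009,0.04,1],[0,0,0,-0.006,0.009,0.08,1],[0,0,0,-0.006,0.009,0.096,1],[0,0,0,-0.006,0.009,0.098,1],[0,0,0,-0.006,0.009,0.098,1],[0,0,0,-0.006,0.009,0.098,0.3],[0,0,0,-0.006,0.009,0.098,0.3],[0,0,0,-0.006,0.009,0.098,0.3],[0,0,0,-0.006,0.009,0.098,0.3]]' 15; python3 -m jog '[[0,0,0,0,0,0,0.3],[0,0,0,0,0,0,0.3]]'
```

```text
t: 8.7
eef_pos: [0.5503, -0.259, 0.0189]
tool_rot: [0.0, 1.0, -0.004, 0.0]
force: [0.2, 0.1, 0.1]
gripper_width: 0.0512
finger_force: 0.0
t: 8.95
eef_pos: [0.5503, -0.2591, 0.0188]
tool_rot: [0.0, 1.0, -0.004, 0.0]
force: [0.5, 0.1, -0.1]
gripper_width: 0.0395
finger_force: 15.0
```

```bash
python3 -m jog '[[0,0,0,0,0,-0.05,0.3],[0,0,0,-0.01,0,-0.11,0.3],[0,0,0,-0.02,-0.06,-0.15,0.3],[0,0,0,-0.02,-0.12,-0.15,0.3],[0,0,0,-0.02,-0.18,-0.15,0.3],[0,0,0,-0.02,-0.24,-0.15,0.3],[0,0,0,-0.02,-0.3,-0.15,0.3],[0,0,0,-0.02,-0.36,-0.15,0.3],[0,0,0,-0.02,-0.42,-0.15,0.3],[0,0,0,-0.02,-0.47,-0.15,0.3]]'; python3 -m jog '[[0,0,0,0,-0.03,0,0.3],[0,0,0,0,-0.05,0,0.3],[0,0,0,0,-0.05,0,0.3],[0,0,0,0,-0.05,0,0.3]]'; python3 - <<'E'
from h import *
s,d=snap('wrist','w5');K=d['intrinsics'];T=wT(s,d);H,S,V=hsvp(d['img'])
g=blob((V<120)&(S<170),(190,0,310,160));P=cast(g,K,T,.008);print(g.min(0),g.max(0),'dish',(P.max(0)+P.min(0))/2,np.ptp(P,0))
to(*((P.max(0)+P.min(0))/2),.023,0)
E
```

```text
t: 10.2
eef_pos: [0.5335, 0.2137, 0.1686]
tool_rot: [-0.0, 1.0, -0.004, -0.0]
force: [1.7, -0.5, -1.3]
gripper_width: 0.0394
finger_force: 15.0
t: 10.7
eef_pos: [0.5349, 0.2593, 0.1685]
tool_rot: [0.001, 1.0, -0.005, -0.0]
force: [-0.1, -0.1, -1.4]
gripper_width: 0.0392
finger_force: 15.0
[214  52] [281 122] dish [0.61561063 0.26032507] [0.06332233 0.06333106]
t 10.75 pos [0.535  0.2592 0.1686] turn [ 0.1  0.  -0.6] shift [ 0.0806 -0.0022  0.1456] w 0.0394
```

View pics/w5.png

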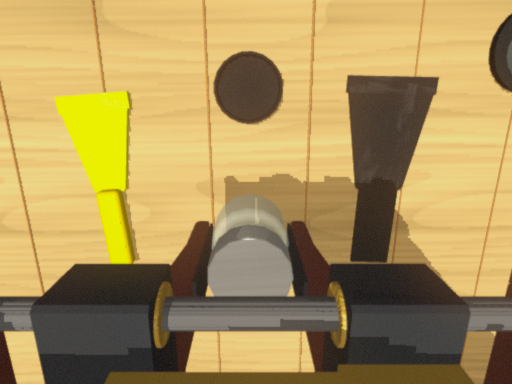

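The small dish is at (248,87) and the jar is held. The scraper is at left (95,175) and its mat at right (390,165).

```bash
python3 -m jog '[[0,0,0,0.05,-0.001,0.02,0.3],[0,0,0,0.079,-0.002,0.06,0.3],[0,0,0,0.079,-0.002,0.1,0.3],[0,0,0,0.079,-0.002,0.13,0.3],[0,0,0,0.079,-0.002,0.137,0.3],[0,0,0,0.079,-0.002,0.141,0.3],[0,0,0,0.079,-0.002,0.144,0.3],[0,0,0,0.079,-0.002,0.146,0.3],[0,0,0,0.079,-0.002,0.146,0.3]]'
```

```text
t: 11.88
eef_pos: [0.6138, 0.2627, 0.0233]
tool_rot: [-0.0, 1.0, -0.004, 0.0]
force: [0.9, 0.3, -1.9]
gripper_width: 0.0392
finger_force: 15.0
```

```bash
python3 -m jog '[[0,0,0,0.001,0.001,0.001,0.3],[0,0,0,0.001,0.001,0.001,0.3],[0,0,0,0.001,0.001,0.001,0.6],[0,0,0,0.001,0.001,0.001,1],[0,0,0,0.001,0.001,0.001,1],[0,0,0,0.001,0.001,0.001,1],[0,0,0,0.001,0.001,-0.05,1],[0,0,0,0.001,0.001,-0.1,1],[0,0,0,-0.05,-0.03,-0.16,1],[0,0,0,-0.1,-0.06,-0.19,1]]'; python3 -m jog '[[0,0,0,-0.05,-0.03,0,1],[0,0,0,-0.09,-0.04,0,1],[0,0,0,-0.09,-0.04,0,1],[0,0,0,-0.09,-0.04,0,1],[0,0,0,-0.09,-0.04,0,1]]'; python3 - <<'E'
from h import *
s,d=snap('wrist','w6');K=d['intrinsics'];T=wT(s,d);H,S,V=hsvp(d['img'])
y=(H>25)&(H<35)&(S>190);g=blob(y,(0,0,512,250));a=axis(cast(g,K,T,.008));print(np.linalg.norm(s['qvel']),s['eef_pos'],g.min(0),g.max(0),'scr',[np.round(q,4) for q in a])
t=np.radians(a[1]);to(*(a[0]-.035*np.array([np.cos(t),np.sin(t)])),.004,a[1])
E
```

```text
t: 13.12
eef_pos: [0.5319, 0.3127, 0.2019]
tool_rot: [-0.001, 1.0, -0.005, 0.001]
force: [0.2, 0.7, -0.1]
gripper_width: 0.0879
finger_force: 0.0
t: 13.75
eef_pos: [0.4434, 0.3525, 0.1996]
tool_rot: [0.0, 1.0, -0.005, 0.0]
force: [-0.2, -0.5, -0.3]
gripper_width: 0.0878
finger_force: 0.0
0.006163807781399944 [0.44340393 0.35247346 0.19964199] [153   0] [225 176] scr [array([0.5205, 0.405 ]), np.float64(3.6072), np.float64(0.1777), np.float64(0.0701)]
t 13.8 pos [0.4433 0.3525 0.1996] turn [ 0.   0.  -4.2] shift [ 0.0418 -0.0508  0.1956] w 0.0879
```

View pics/w6.png

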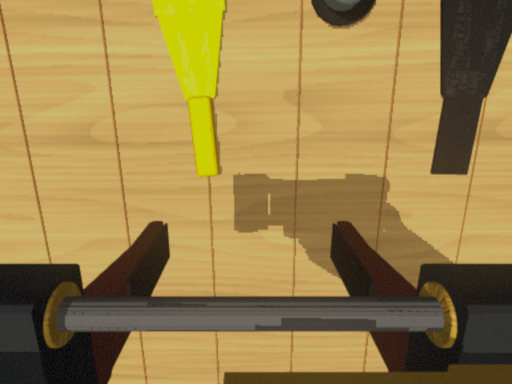

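The scraper is fully in view apart from about 2 mm of its blade edge at the top. Its handle end is at (206,175), and the small jar stands in its dish at top. Going for the grasp.

```bash
python3 -m jog '[[0,0,-4,0.042,-0.051,0.03,1],[0,0,-4,0.042,-0.051,0.08,1],[0,0,-4,0.042,-0.051,0.12,1],[0,0,-4,0.042,-0.051,0.15,1],[0,0,-4,0.042,-0.051,0.17,1],[0,0,-4,0.042,-0.051,0.17,1]]'; python3 -c "
from h import *
to(.4858,.403,.003,4)"
```

```text
t: 14.55
eef_pos: [0.4843, 0.403, 0.0285]
tool_rot: [0.001, 1.0, 0.03, -0.001]
force: [-0.6, 0.1, 0.0]
gripper_width: 0.0877
finger_force: 0.0
t 14.55 pos [0.4843 0.403  0.0285] turn [ 0.1  0.1 -0.5] shift [0.0015 0.0001 0.0255] w 0.0877
```

```bash
python3 -m jog '[[0,0,-0.5,0.001,0,0.015,1],[0,0,-0.5,0.001,0,0.024,1],[0,0,-0.5,0.001,0,0.025,1],[0,0,-0.5,0.001,0,0.025,1],[0,0,-0.5,0.001,0,0.025,0.15],[0,0,-0.5,0.001,0,0.025,0.15],[0,0,-0.5,0.001,0,0.025,0.15],[0,0,-0.5,0.001,0,0.025,0.15],[0,0,-0.5,0.001,0,0.025,0.15],[0,0,-0.5,0.001,0,0.025,0.15]]' 30; python3 -m jog '[[0,0,0,0,0,0,0.15],[0,0,0,0,0,0,0.15],[0,0,0,0,0,0,0.15],[0,0,0,0,0,-0.04,0.15],[0,0,0,0,0,-0.09,0.15],[0,0,0,0,0,-0.12,0.15],[0,0,0,0,0,-0.12,0.15]]'; python3 - <<'E'
from h import *
to(.492,.1252,.1,-1.6)
s,d=snap('wrist','w7')
E
```

```text
t: 15.8
eef_pos: [0.4855, 0.404, 0.0049]
tool_rot: [0.0, 0.999, 0.035, -0.0]
force: [0.7, -0.3, -0.3]
gripper_width: 0.0311
finger_force: 0.0
t: 16.68
eef_pos: [0.4866, 0.4052, 0.1274]
tool_rot: [-0.001, 0.999, 0.035, 0.002]
force: [0.8, -0.3, -1.4]
gripper_width: 0.0237
finger_force: 30.0
t 16.68 pos [0.4866 0.4052 0.1274] turn [-0.2 -0.2  5.6] shift [-0.0143  0.2797  0.0266] w 0.0237
```

View pics/w7.png

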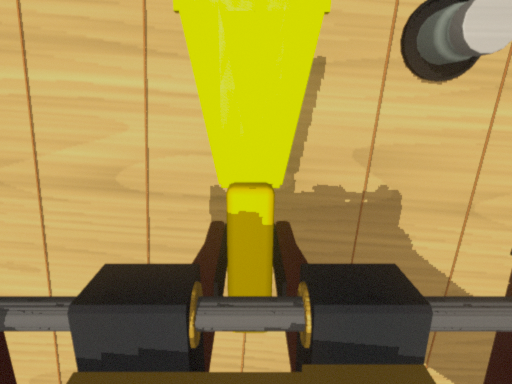

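The scraper is held in line with the tool, blade edge near row 10 and handle junction near row 186. I'll check how far along it is gripped.

```bash
python3 - <<'E'
from h import *
d=manip.snapshot('wrist');K=d['intrinsics'];T=d['tool_from_camera'];print(cast([[252,10],[252,186],[178,10],[330,10]],K,T,0.0))
E
python3 -m jog '[[0,0,5.6,0,0.05,-0.01,0.15],[0,0,5.6,-0.005,0.11,-0.01,0.15],[0,0,5.6,-0.014,0.17,-0.01,0.15],[0,0,5.6,-0.014,0.23,-0.01,0.15],[0,0,5.6,-0.014,0.27,-0.01,0.15],[0,0,5.6,-0.014,0.28,-0.01,0.15],[0,0,5.6,-0.014,0.28,-0.01,0.15],[0,0,5.6,-0.014,0.28,-0.01,0.15],[0,0,5.6,-0.014,0.28,-0.01,0.15]]'; python3 -c "
from h import *
to(.492,.1252,.009,-1.6)
print(manip.sense()['qvel'])"
```

```text
[[ 0.11128219  0.0008273 ]
 [ 0.02951456  0.00099281]
 [ 0.11127861 -0.03227418]
 [ 0.11128597  0.03572268]]
t: 17.9
eef_pos: [0.491, 0.1253, 0.1347]
tool_rot: [-0.0, 1.0, -0.013, -0.0]
force: [0.9, 0.1, -0.6]
gripper_width: 0.0239
finger_force: 30.0
t 17.9 pos [0.491  0.1253 0.1347] turn [-0.   0.   0.2] shift [1.100e-03 1.000e-04 1.257e-01] w 0.0239
[ 0.00227763 -0.0061895   0.00496396 -0.00046631 -0.00059038 -0.00045625
  0.00151997]
```

```bash
python3 -m jog '[[0,0,0,0.001,0,0.05,0.15],[0,0,0,0.001,0,0.09,0.15],[0,0,0,0.001,0,0.11,0.15],[0,0,0,0.001,0,0.12,0.15],[0,0,0,0.001,0,0.124,0.15],[0,0,0,0.001,0,0.126,0.15],[0,0,0,0.001,0,0.126,0.15],[0,0,0,0.001,0,0.126,0.15]]'
```

```text
t: 18.9
eef_pos: [0.4927, 0.1237, 0.0095]
tool_rot: [-0.0, 1.0, -0.014, 0.001]
force: [-0.1, 0.1, -0.7]
gripper_width: 0.0238
finger_force: 30.0
```

Opening, then rising and heading to the stirrer with a look back on the way.

```bash
python3 -m jog '[[0,0,0,0,0,0.001,0.15],[0,0,0,0,0,0.001,0.4],[0,0,0,0,0,0.001,0.8],[0,0,0,0,0,0.001,1],[0,0,0,0,0,0.001,1],[0,0,0,0,0,0.001,1],[0,0,0,-0.02,0,-0.05,1],[0,0,0,-0.05,0,-0.11,1],[0,0,0,-0.06,0.02,-0.17,1],[0,0,0,-0.06,0.05,-0.2,1]]'; python3 -m jog '[[0,0,0,0,0,0,1],[0,0,0,0,0,0,1]]'; python3 - <<'E'
from h import *
s,d=snap('wrist','w8');K=d['intrinsics'];T=wT(s,d);H,S,V=hsvp(d['img'])
g=blob((H>25)&(H<35)&(S>190),(0,0,512,250));a=axis(cast(g,K,T,.012));print(g.min(0),g.max(0),'scr',[np.round(q,4) for q in a])
m=blob((V<110)|((H>25)&(H<35)&(S>190)),(100,0,290,215));a=axis(cast(m,K,T,.004));print(m.min(0),m.max(0),'mat',[np.round(q,4) for q in a])
E
```

```text
t: 20.15
eef_pos: [0.4308, 0.0761, 0.2117]
tool_rot: [-0.0, 1.0, -0.012, 0.002]
force: [0.3, -1.5, -0.7]
gripper_width: 0.088
finger_force: 0.0
t: 20.4
eef_pos: [0.4306, 0.0755, 0.2083]
tool_rot: [0.0, 1.0, -0.014, -0.0]
force: [-0.2, 1.2, -0.2]
gripper_width: 0.0878
finger_force: 0.0
[168   0] [232 157] scr [array([0.518 , 0.1232]), np.float64(-3.2327), np.float64(0.157), np.float64(0.0644)]
[160   0] [236 164] mat [array([0.514 , 0.1253]), np.float64(-1.9438), np.float64(0.1677), np.float64(0.0768)]
```

View pics/w8.png

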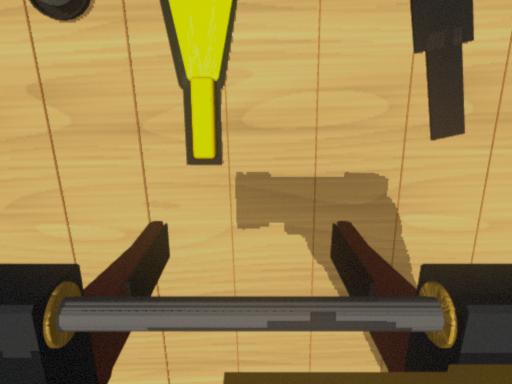

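The scraper lies centred on its mat with even margins all round. Next, the stirrer.

```bash
python3 -m jog '[[0,0,-4,0,0.06,0,1],[0,0,-8,0,0.12,0,1],[0,0,-12,0,0.18,0,1],[0,0,-15,0.01,0.24,0,1],[0,0,-15,0.02,0.3,0,1],[0,0,-15,0.03,0.36,0,1],[0,0,-15,0.04,0.4,0,1],[0,0,-15,0.04,0.4,0,1],[0,0,-15,0.04,0.4,0,1],[0,0,-15,0.04,0.4,0,1]]';  python3 - <<'E'
from h import *
s,d=snap('wrist','w9');K=d['intrinsics'];T=wT(s,d);H,S,V=hsvp(d['img'])
g=blob((S<45)&(V>130),(150,0,450,215));a=axis(cast(g,K,T,.01));print(g.min(0),g.max(0),'stir',[np.round(q,4) for q in a])
t=np.radians(a[1]);to(*(a[0]-.013*np.array([np.cos(t),np.sin(t)])),.003,a[1])
E
```

```text
t: 21.7
eef_pos: [0.4602, -0.3236, 0.2084]
tool_rot: [-0.001, 0.993, 0.118, -0.0]
force: [-0.5, 0.4, 0.0]
gripper_width: 0.0879
finger_force: 0.0
[315   0] [361 164] stir [array([ 0.561 , -0.3915]), np.float64(14.9182), np.float64(0.1653), np.float64(0.0442)]
t 21.75 pos [ 0.4602 -0.324   0.2087] turn [-0.   0.  -1.4] shift [0.0692 0.0897 0.2057] w 0.0878
```

View pics/w9.png

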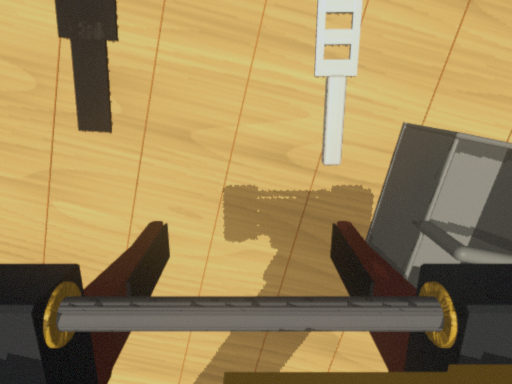

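The stirrer's paddle is cropped at the top, but its handle end (332,164) and the paddle junction (336,76) are visible. The caddy's rim corner is at (405,124).

```bash
python3 - <<'E'
from h import *
s=manip.sense();d=manip.snapshot('wrist');K=d['intrinsics'];T=wT(s,d)
j=cast([[336.5,76]],K,T,.005)[0];e=cast([[332,164]],K,T,.002)[0];print('junction',j,'end',e,np.linalg.norm(j-e),'rim',cast([[405,124],[370,238]],K,T,.1))
u=(j-e)/np.linalg.norm(j-e);print(np.degrees(np.arctan2(u[1],u[0])))
a=np.radians(14.8);u=np.array([np.cos(a),np.sin(a)]);o=((j-.03*u)+(e+.065*u))/2;print('origin',o,'grip+22',o+.022*u)
to(*(o+.022*u),.003,14.8)
E
```

```text
junction [ 0.57275358 -0.39122558] end [ 0.48025788 -0.41624807] 0.09582055851806114 rim [[ 0.5401503  -0.4349406 ]
 [ 0.43726816 -0.44097113]]
15.137663030829565
origin [ 0.54342514 -0.39926653] grip+22 [ 0.56469526 -0.39364672]
t 21.8 pos [ 0.4602 -0.3243  0.209 ] turn [-0.  -0.  -1.3] shift [0.0854 0.092  0.2059] w 0.0879
```

The caddy's rim corner at (0.540,-0.435) would foul the gripper body if I took the handle. I'll grip the paddle 48 mm ahead of the origin instead, which leaves about 20 mm of clearance.

```bash
python3 -m jog '[[0,0,-1,0.05,0.045,0,1],[0,0,-1.3,0.1,0.085,0,1],[0,0,-1.3,0.111,0.091,0.04,1],[0,0,-1.3,0.111,0.091,0.09,1],[0,0,-1.3,0.111,0.091,0.13,1],[0,0,-1.3,0.111,0.091,0.16,1],[0,0,-1.3,0.111,0.091,0.17,1],[0,0,-1.3,0.111,0.091,0.17,1]]'; python3 -c "
from h import *
to(.5898,-.387,.002,14.8)"
```

```text
t: 22.8
eef_pos: [0.5892, -0.388, 0.0391]
tool_rot: [-0.0, 0.992, 0.128, -0.0]
force: [-0.2, 0.0, 0.4]
gripper_width: 0.0875
finger_force: 0.0
t 22.8 pos [ 0.5892 -0.388   0.0391] turn [-0.  0. -0.] shift [ 0.0009 -0.0008  0.0371] w 0.0875
```

```bash
python3 -m jog '[[0,0,0,0.001,-0.001,0.02,1],[0,0,0,0.001,-0.001,0.03,1],[0,0,0,0.001,-0.001,0.035,1],[0,0,0,0.001,-0.001,0.036,1],[0,0,0,0.001,-0.001,0.037,1],[0,0,0,0.001,-0.001,0.037,1],[0,0,0,0.001,-0.001,0.037,1]]'
```

```text
t: 23.68
eef_pos: [0.5899, -0.3873, 0.0022]
tool_rot: [0.0, 0.992, 0.128, 0.0]
force: [-0.1, 0.2, -0.5]
gripper_width: 0.0881
finger_force: 0.0
```

```bash
python3 -m jog '[[0,0,0,0,0,0,0.38],[0,0,0,0,0,0,0.38],[0,0,0,0,0,0,0.38],[0,0,0,0,0,0,0.38],[0,0,0,0,0,0,0.38],[0,0,0,0,0,-0.01,0.38],[0,0,0,0,0,-0.04,0.38],[0,0,0,0,-0.02,-0.09,0.38],[0,0,0,0,-0.02,-0.09,0.38],[0,0,0,0,-0.02,-0.09,0.38]]' 40;  python3 - <<'E'
from h import *
s,d=snap('wrist','w10')
t=np.radians(10.4);p=np.array([.560,-.127])+.013*np.array([np.cos(t),np.sin(t)]);print(p);to(*p,.09,10.4)
E
```

```text
t: 24.92
eef_pos: [0.5844, -0.368, 0.0921]
tool_rot: [0.0, 0.992, 0.128, -0.0]
force: [-0.3, 0.4, -2.3]
gripper_width: 0.0428
finger_force: 40.0
[ 0.57278643 -0.12465325]
t 24.98 pos [ 0.5839 -0.368   0.0911] turn [-0.   0.1  4.3] shift [ 0.0511 -0.2382  0.0012] w 0.043
```

View pics/w10.png

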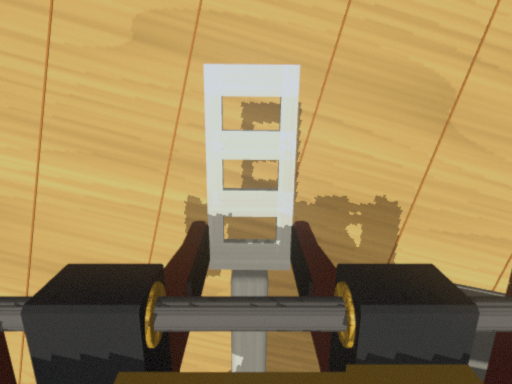

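The stirrer is held straight, with its paddle end at row 65. I'll compute its offset in the grip while carrying it over.

```bash
python3 - <<'E'
from h import *
d=manip.snapshot('wrist');print(cast([[204,65],[300,65],[208,269],[292,269]],d['intrinsics'],d['tool_from_camera'],-.003))
E
python3 -m jog '[[0,0,2,0,-0.05,-0.03,0.38],[0,0,4.3,0.02,-0.1,-0.04,0.38],[0,0,4.3,0.04,-0.16,-0.04,0.38],[0,0,4.3,0.051,-0.21,-0.04,0.38],[0,0,4.3,0.051,-0.238,-0.04,0.38],[0,0,4.3,0.051,-0.238,-0.04,0.38],[0,0,4.3,0.051,-0.238,-0.04,0.38],[0,0,4.3,0.051,-0.238,-0.04,0.38]]';python3 -c "
from h import *
to(.5728,-.1247,.0065,10.4)"
```

```text
[[ 0.08799458 -0.02125799]
 [ 0.08799696  0.02273613]
 [-0.01673807 -0.02311438]
 [-0.01674188  0.02282878]]
t: 26.02
eef_pos: [0.5733, -0.1265, 0.1314]
tool_rot: [0.0, 0.996, 0.09, -0.0]
force: [-0.3, 0.0, -1.2]
gripper_width: 0.043
finger_force: 40.0
t 26.02 pos [ 0.5733 -0.1265  0.1314] turn [ 0.   0.  -0.1] shift [-1.000e-04 -1.900e-03  1.249e-01] w 0.043
```

```bash
python3 -m jog '[[0,0,0,0,-0.002,0.05,0.38],[0,0,0,0,-0.002,0.09,0.38],[0,0,0,0,-0.002,0.11,0.38],[0,0,0,0,-0.002,0.119,0.38],[0,0,0,0,-0.002,0.123,0.38],[0,0,0,0,-0.002,0.125,0.38],[0,0,0,0,-0.002,0.125,0.38],[0,0,0,0,-0.002,0.125,0.38]]'
```

```text
t: 27.02
eef_pos: [0.5735, -0.1228, 0.0075]
tool_rot: [0.0, 0.996, 0.091, 0.001]
force: [0.3, 0.1, -1.8]
gripper_width: 0.0429
finger_force: 40.0
```

```bash
python3 -m jog '[[0,0,0,0,0.001,0.001,0.38],[0,0,0,0,0.001,0.001,0.38],[0,0,0,0,0.001,0.001,0.6],[0,0,0,0,0.001,0.001,0.9],[0,0,0,0,0.001,0.001,1],[0,0,0,0,0.001,0.001,1],[0,0,0,0,0.001,-0.04,1],[0,0,0,0,0.001,-0.1,1],[0,0,0,-0.06,0.001,-0.16,1],[0,0,0,-0.12,0.001,-0.22,1]]';python3 -m jog '[[0,0,0,-0.05,-0.04,-0.04,1],[0,0,0,-0.08,-0.06,-0.06,1],[0,0,0,-0.08,-0.06,-0.06,1],[0,0,0,-0.08,-0.06,-0.06,1],[0,0,0,-0.08,-0.06,-0.06,1]]';python3 - <<'E'
from h import *
s,d=snap('wrist','w11');s,t=snap('top','t11')
a=d['img'];b=cv2.resize(t['img'][120:300,50:400],(700,360))[:, :]
cv2.imwrite('pics/f.png',np.hstack([cv2.resize(a,(384,288)),cv2.resize(b,(416,214)) if 0 else cv2.copyMakeBorder(cv2.resize(b,(416,214)),0,74,0,0,0)]))
K,T=t['intrinsics'],t['extrinsics'];H,S,V=hsvp(t['img'])
g=blob((S<70)&(V>100),(240,160,300,270));print('stir',axis(cast(g,K,T,.012)))
E
```

```text
t: 28.28
eef_pos: [0.4853, -0.1397, 0.1967]
tool_rot: [0.0, 0.996, 0.091, 0.0]
force: [0.6, 0.1, 1.6]
gripper_width: 0.0875
finger_force: 0.0
t: 28.9
eef_pos: [0.3972, -0.0954, 0.2545]
tool_rot: [-0.0, 0.996, 0.091, -0.001]
force: [-1.0, 0.6, 0.4]
gripper_width: 0.0877
finger_force: 0.0
stir (array([ 0.57032576, -0.12385401]), np.float64(9.84818455871316), np.float64(0.18800303715159536), np.float64(0.05367347113365948))
```

View pics/f.png

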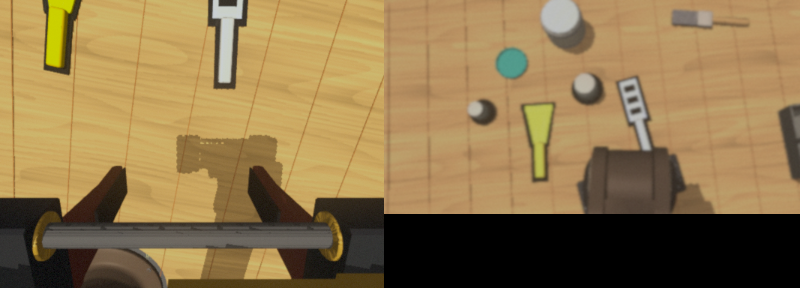

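Both tools lie on their mats with even margins, and the jars stand in their dishes. I'll check the jar centres numerically before handing in.

```bash
python3 - <<'E'
from h import *
d=manip.snapshot('top');K,T=d['intrinsics'],d['extrinsics'];H,S,V=hsvp(d['img'])
ok=True
for n,roi,z,c in (('big',(203,170,240,212),.089,(.648,-.006)),('small',(115,195,150,230),.064,(.615,.2595))):
    g=blob((S<80)&(V>110),roi);e=np.linalg.norm(cast(g,K,T,z).mean(0)-c);print(n,len(g),e);ok&=e<.009
if ok: print(manip.finish_job())
E
```

```text
big 267 0.002991596426207155
small 140 0.002248232676110241
the job is handed in; nothing more can be done
None
```

The job is handed in at about 29 s: the stirrer and scraper lie on their mats the right way round, both jars stand in their dishes about 2–3 mm off centre by the camera, and the caddy and paint can were not touched; no verdict came back.

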